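# Index the mitre guide one hole towards the hand press

### The arm

A 7-joint arm with a two-finger parallel gripper is mounted at the origin on the work surface. World frame = base frame: x ahead of the robot, y to its left, z up, the work surface at z = 0. Lengths are in mm, angles in rad, forces in N, time in s.
With the tool pointing down it reaches from about 425 to 925 mm from the base axis. Payload 6.8 kg.
Tool frame: the origin (TCP) lies at the centre of the arm's flange, where the gripper is bolted on; the fingertips stand 182 mm ahead of it and the grasp point (between the pads) lies 163 mm ahead of it (r.pinch_z is the distance from the TCP to the grasp point, in mm); z points along the fingers, y is the line along which they close (so a half turn about z gives the same grasp; the last joint's range is limited). The gripper opens to 88 mm and grips with 3 to 60 N. Pads are 20 mm wide; open, the fingers measure 115 mm over their backs; the gripper's body (75 mm by 178 mm) begins 61 mm behind the grasp point.
Start: joints at [1.097, 0.477, 0.022, 1.555, -0.011, 1.109, -0.083], TCP at [241.451, -630.352, 404.664] pointing down, gripper open.
Joint ranges: [-2.96, 2.96], [-0.34, 2.1], [-1.41, 1.46], [0.24, 2.44], [-1.37, 4.51], [0.17, 1.92], [-2.96, 2.96]. Speed limits (rad/s): [2.39, 2.39, 3.14, 3.14, 3.14, 3.14, 3.14].

### API

Orientations are given as a 3x3 rotation matrix whose columns are the frame's x, y, z axes.
In Python, from workcell import r, solver, eyes, models gives the robot as it stands. Calls block until the motion is done:
- r.goto(position, orientation): joint-space move of the TCP to a pose.
- r.move_straight(position, ori=None, vel=150, stop_force=None): straight line of the TCP; ori=None keeps the orientation; vel is the mean speed in mm/s. With stop_force (N) it stops when the force on the tool has changed by that much, and returns True; else False.
- r.move_joints(angles): joint-space move.
- r.open_gripper() and r.close(effort=None): open the fingers fully, or close them until they stop; effort is the grip in N (None keeps the last).
- r.hold(seconds).
- solver.solve_ik(position, orientation): joint angles nearest the present ones, or None.
- r.observe(): the state.
- eyes.read_camera(name): name is "scene" or "top" or "wrist"; returns a dict with "frame" (420x560x3 uint8, blue, green, red), "z_map" (420x560 float32, mm along the optical axis (not along the pixel's ray), 0 where there is no reading), "mtx" (3x3 intrinsics, pixels), "R" (3x3) and "t" (3): a world point X has camera coordinates R X + t. Camera axes: x right, y down, z forward; pixel columns grow to the right and rows downward; lengths in mm; the calibration is good to about 2 mm. A picture is of the moment at which its call begins.
A pose or a line that the arm cannot do raises r.MotionError and nothing moves.
- r.close_job(): hands the job in; it is judged then, once.
Trained networks look in the newest picture that a camera, given by its name, has taken for a name from the list of things; names that differ only in an ending like _2 or _b are one class to them, and where a whole thing is asked for, a point or a joint stands for the part that bears it (a point fixed in the world has none). Each returns a list of dicts, best first, with "conf" (0 to 1); they miss things now and then, are a little off and sometimes report something else, mostly with a low value. They report only what shows in the picture. A call takes as long as a camera call.
- models.spot_in(target, camera): "xyz" ([x, y, z] in mm, in world coordinates, good to about 4 mm: the middle of the surface that is visible of it).
- models.pinpoint(target, camera): "xyz" ([x, y, z] in mm, in world coordinates, good to about 4 mm: a listed point, or the origin of a listed thing).
The state is a dict: "clock": time; "joint_pos": joint angles; "dq": joint speeds; "tau": joint torques, N m; "tool_pos": TCP position; "orientation": TCP orientation; "wrist_force": force on the tool from outside, world axes, zero at the start; "ft_torque": the same for the moment, N m; "gripper_width": opening from 0.0 (shut) to 1.0 (fully open); "gripper_force": force on a finger pad.
Only numpy, scipy, OpenCV 4.12 (cv2) and the standard library are available. Lean on these libraries where they do the work, as an engineer would, in place of code of your own. Each camera call takes 0.05 s, during which the arm holds its last target. There are 200 camera calls.

### The job

On the strap-mitre jig, hook a fingertip under the index pin's pull ring, lift the spring pin out of its hole, swing the guide arm one hole towards the side where the lever hand press stands, and let the pin drop fully home in that hole. Work gently with the fingertip: do not pinch the ring, do not force the arm against a seated pin, and leave the other things on the bench where they are. Finish clear of everything.

Things in the scene. Friction and masses are not known exactly. Their poses are not given: they have to be found in the camera images.
- jig: fixed steel base plate on the table, 12 mm thick, spanning x -200..50, y -110..110 mm here. Origin: the guide arm's pivot axis at table height; x from the pin's side to the pivot and on (away from the robot), y left seen from the robot, z up. Five 13 mm holes on an arc of 170 mm radius about the pivot, at -30, -15, 0, 15, 30 degrees from -x (plus towards +y)
- guide_arm (a joint): guide arm's angle about its vertical pivot, rad: 0 = along the jig's -x (middle hole, where it starts), positive swings the pin end to the jig's +y. Holes at 0, +-0.262, +-0.524; end stops +-0.56. Light friction (0.12 N m), stays where left. Aluminium bar 36 mm wide; tops above the table: bar 24, rail 44, round pin housing 52, collar under the ring 62 mm
- index_pin (a joint): lift of the spring index pin, m: 0 home in a hole, 0.010 tip just clears the plate, 0.016 upper stop. Needs 6 N at home to 9 N at the top, springs back when released. Let go between holes it rests on the plate at 0.010; within about 4 mm of a hole's centre it slips in by itself. When home the arm has 0.01 rad of play
- ring_mid (a point): centre of the round steel pull ring's opening, rigid on the pin's top, rises and swings with it: 89 mm above the table when home, 154 mm from the pivot. Rod 7 mm, inside 56, outside 70 mm. Its plane leans 30 degrees, top (121 mm high) towards the pivot. x: normal through the opening towards the pivot, 30 degrees down; y: level; z: up in the ring's plane
- press: fixed black hand press with a curved lever, base 160 x 85 mm, 330 mm tall, standing 0.3 to 0.45 m left or right of the jig. Origin: centre of its underside. The arm must go one hole to this side (its y in the jig's frame is positive or negative)
- tape_roll: roll of paper tape lying flat, 90 mm across, 20 mm high; loose, to be left alone. Origin: on its underside
- glue: white glue bottle, 48 mm across, 110 mm tall; loose, to be left alone. Origin: on its underside
- rivet_jar: small brass-coloured jar of rivets with a lid, 50 mm across, 50 mm tall; loose, to be left alone. Origin: on its underside
- phone: black phone lying flat, 150 x 72 x 9 mm; loose, to be left alone. Origin: on its underside
- mug: white mug, 80 mm across, 90 mm tall; loose, to be left alone. Origin: on its underside
- mallet: hammer lying on the table, up to about 30 mm high; loose, to be left alone. Origin: on its underside
- punch_block: dark wooden block, 70 x 45 x 30 mm; loose, to be left alone. Origin: on its underside

How it is judged:
By the outcome, as a careful person would: the job done as asked, in the order asked, and still so for the second after the job is handed in, with the robot touching nothing.
It also fails if it takes over 64 s, if anything falls off the work surface, if the arm or the gripper's body presses on something with over 40 N, if the wrist force passes 120 N, or if a joint passes its speed limit or range.

## Working session

There is one attempt and no reset: what is moved stays moved. The work goes in short steps, each a Python script; the robot and the scene stay as the last script left them, time stands still between calls to the robot, and variables do not carry over. Pictures are saved under pics/ and viewed, at most 10 in all, crops included, and the job is handed in when it is done.

```bash
mkdir -p pics; ls
python3 - <<'E'
from workcell import r, solver, eyes, models
import cv2
for c in ("scene","top"):
    f=eyes.read_camera(c); cv2.imwrite(f"pics/{c}1.png",f["frame"])
    for n in ("jig","guide_arm","ring_mid","press","glue","mug","rivet_jar","tape_roll"):
        print(c,n,[(d["xyz"],d["conf"]) for d in models.pinpoint(n,c)[:2]] if n!="guide_arm" else [(d["xyz"],d["conf"]) for d in models.spot_in(n,c)[:2]])
print(r.observe()["clock"], r.observe()["orientation"])
E
```

```text
pics
scene jig [([753.0, 11.8, -0.8], 0.56), ([426.6, -284.9, -0.7], 0.18)]
scene guide_arm [([662.5, -7.2, 21.5], 0.85)]
scene ring_mid [([600.8, -14.9, 91.9], 0.71)]
scene press [([658.2, -360.4, -1.3], 0.57), ([391.5, -126.1, -1.5], 0.34)]
scene glue [([438.9, -406.3, 2.3], 0.77), ([751.2, 12.6, 0.1], 0.31)]
scene mug [([482.5, 261.5, 2.5], 0.95)]
scene rivet_jar [([369.5, 119.6, -4.5], 0.7), ([390.7, -126.8, 0.0], 0.32)]
scene tape_roll [([390.0, -124.7, -0.8], 0.66)]
top jig [([749.4, 14.1, 4.5], 0.77)]
top guide_arm [([645.9, -3.6, 19.8], 0.79)]
top ring_mid [([598.5, -13.4, 82.8], 0.54), ([369.2, 430.8, 0.4], 0.41)]
top press [([655.6, -358.0, -1.0], 0.7)]
top glue [([438.5, -405.3, 1.4], 0.61)]
top mug [([478.7, 268.8, -0.8], 0.74)]
top rivet_jar [([366.1, 118.3, 0.8], 0.84)]
top tape_roll [([396.7, -127.2, -2.7], 0.95)]
0.9 [[ 9.33834711e-01  3.57704812e-01 -2.51614017e-05]
 [ 3.57704812e-01 -9.33834711e-01  3.64683738e-06]
 [-2.21920990e-05 -1.24058978e-05 -1.00000000e+00]]
```

View pics/scene1.png

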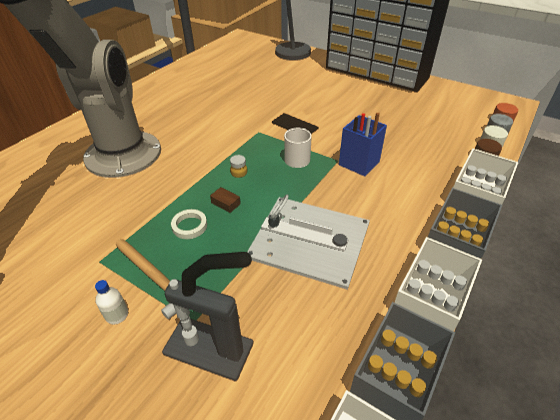

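View pics/top1.png

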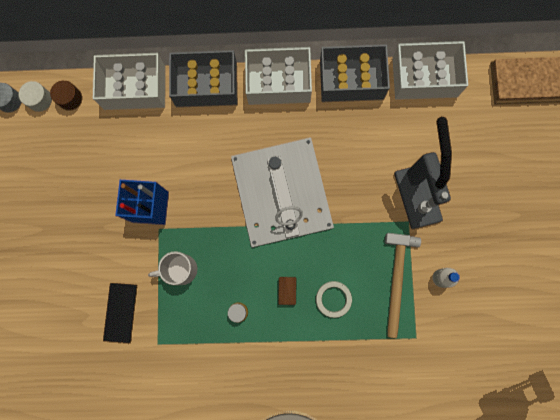

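The scene image shows the press (210,330) on the robot's right, so the arm must go towards −y. In the top image the jig is at (283,192), with the ring at (288,218). Next I'll fit the plate rectangle from depth and check the reach.

```bash
cat > h.py <<'E'
from workcell import r, solver, eyes, models
import numpy as np, cv2
def cloud(f):
    z=f["z_map"]; v,u=np.nonzero(z>0); d=z[v,u]
    K=f["mtx"]; p=np.c_[(u-K[0,2])/K[0,0]*d,(v-K[1,2])/K[1,1]*d,d]
    return (p-f["t"])@f["R"], u, v
def ori(yaw,down):          # tool z: heading yaw, 'down' below level; tool y level
    c,s=np.cos,np.sin
    z=np.array([c(yaw)*c(down),s(yaw)*c(down),-s(down)])
    y=np.array([s(yaw),-c(yaw),0]); return np.c_[np.cross(y,z),y,z]
E
python3 - <<'E'
from h import *
f=eyes.read_camera("top"); P,u,v=cloud(f)
m=(abs(P[:,2]-12)<5)&(abs(P[:,0]-675)<170)&(abs(P[:,1])<170)
im=np.zeros((420,560),np.uint8); im[v[m],u[m]]=1
n,l,s,_=cv2.connectedComponentsWithStats(im); k=1+np.argmax(s[1:,4])
q=P[m][l[v[m],u[m]]==k]; print(len(q),q[:,2].mean(),cv2.minAreaRect(q[:,:2].astype(np.float32)))
m=(P[:,2]>70)&(abs(P[:,0]-600)<60)&(abs(P[:,1]+14)<60)
q=P[m]; print("ring top",len(q),q.min(0),q.max(0),q.mean(0))
ring=np.array([600,-14.5,89])
for yd in (-15,-5,0,10.3,25):
  for dn in (30,40,50,60):
    for ins in (20,):
      R=ori(np.radians(yd),np.radians(dn)); 
      print(yd,dn,[ (None if (s:=solver.solve_ik(ring+[0,0,h]-b*R[:,2],R)) is None else np.round(s,2).tolist()) for b,h in ((162,0),(260,0),(162,30))])
E
```

```text
5980 11.792333273951947 ((676.8211669921875, -0.930877685546875), (251.74122619628906, 220.58306884765625), 11.842399597167969)
ring top 147 [579.33595707 -51.52229373  70.02119497] [617.45900792  15.34242176 122.85234432] [602.3907358  -15.82630815  99.73276116]
-15 30 [None, None, None]
-15 40 [[0.38, 0.66, -0.79, 2.38, 2.25, 0.97, 2.21], None, [0.21, 0.5, -0.58, 2.38, 2.23, 0.81, 2.13]]
-15 50 [[-0.09, 0.46, -0.18, 2.32, 2.17, 0.47, 2.13], [-0.35, 0.2, 0.02, 2.43, 1.81, 0.38, 2.4], [-0.26, 0.38, 0.02, 2.33, 2.12, 0.37, 2.15]]
-15 60 [[-0.21, 0.43, 0.02, 2.23, 1.54, 0.22, 2.76], [-0.1, 0.2, -0.17, 2.27, 0.96, 0.35, -2.96], None]
-5 30 [None, None, None]
-5 40 [[0.49, 0.65, -0.79, 2.4, 2.48, 0.85, 2.24], None, [0.49, 0.55, -0.78, 2.4, 2.43, 0.76, 2.25]]
-5 50 [[0.16, 0.47, -0.38, 2.33, 2.39, 0.45, 2.18], None, [0.17, 0.4, -0.38, 2.32, 2.27, 0.38, 2.28]]
-5 60 [[0.01, 0.43, -0.18, 2.23, 1.72, 0.18, 2.82], [0.04, 0.19, -0.22, 2.28, 0.83, 0.23, -2.6], None]
0 30 [None, None, None]
0 40 [[0.7, 0.75, -0.99, 2.39, 2.5, 0.85, 2.45], None, [0.71, 0.64, -0.98, 2.39, 2.46, 0.76, 2.43]]
0 50 [
[... 441 characters left out ...]
.38, 2.4, 0.19, 2.56], [0.63, 0.49, -0.77, 2.29, 2.43, 0.29, 2.56]]
10.3 60 [[0.89, 0.76, -1.19, 2.18, 1.61, 0.59, -2.79], [-0.23, 0.19, 0.23, 2.3, -0.72, 0.19, -0.73], [0.63, 0.48, -0.8, 2.18, 1.31, 0.27, -2.64]]
25 30 [[1.17, 1.1, -1.2, 2.34, 2.97, 0.52, 2.87], None, [1.16, 0.98, -1.19, 2.35, 3.02, 0.48, 2.72]]
25 40 [[0.96, 0.78, -0.99, 2.31, 3.02, 0.37, 2.51], None, [1.09, 0.82, -1.18, 2.3, 2.63, 0.33, 2.92]]
25 50 [[1.01, 0.82, -1.16, 2.23, 1.99, 0.34, -2.8], [-0.79, 0.64, 1.28, 2.4, 4.5, 1.03, 0.61], [1.01, 0.71, -1.15, 2.22, 1.85, 0.26, -2.72]]
25 60 [[0.85, 0.67, -1.01, 2.15, 1.29, 0.31, -2.24], [0.52, 0.27, -0.48, 2.2, -0.5, 0.27, -0.6], [0.19, 0.39, -0.18, 2.17, -0.98, 0.2, -0.17]]
```

```bash
cat >> h.py <<'E'
YAW=np.radians(11.84); piv=np.array([750.2,14.5,0])
def pose(a,down,ins,up):    # arm angle towards -y by a; tip 'ins' past ring centre raised by 'up'
    y=YAW+a; R=ori(y,down); c=piv+[-154*np.cos(y),-154*np.sin(y),89+up]
    return c+(ins-182)*R[:,2],R
E
python3 - <<'E'
from h import *
rad=np.radians
for d in (38,42,46,50,54):
  print(d,[(n,None if (s:=solver.solve_ik(*pose(rad(a),rad(d),i,u))) is None else np.round(s,2).tolist()) for n,a,i,u in (("hi",0,-40,130),("pre",0,-30,6),("in",0,30,6),("lift",0,30,36),("sw",15,30,36),("out",15,-30,6))])
print([None if (s:=solver.solve_ik([400,-150,z],ori(YAW,rad(d)))) is None else np.round(s,2).tolist() for z in (350,420) for d in (55,70,90)])
E
```

```text
38 [('hi', [1.11, 0.18, -1.1, 2.39, 3.5, 0.22, 1.48]), ('pre', None), ('in', [0.85, 0.79, -0.99, 2.37, 2.78, 0.67, 2.5]), ('lift', [0.84, 0.68, -0.98, 2.37, 2.78, 0.59, 2.43]), ('sw', [1.05, 0.75, -0.99, 2.23, 3.37, 0.23, 2.23]), ('out', [1.28, 0.84, -1.18, 2.29, 2.9, 0.19, 2.8])]
42 [('hi', [0.62, 0.08, -0.59, 2.36, 4.12, 0.18, 0.79]), ('pre', None), ('in', [0.83, 0.74, -0.98, 2.34, 2.66, 0.58, 2.56]), ('lift', [0.83, 0.64, -0.98, 2.34, 2.64, 0.49, 2.51]), ('sw', [0.89, 0.63, -0.81, 2.22, 3.79, 0.22, 1.7]), ('out', [0.98, 0.57, -0.81, 2.28, 4.04, 0.24, 1.48])]
46 [('hi', None), ('pre', [0.86, 0.51, -0.97, 2.38, 2.6, 0.37, 2.49]), ('in', [0.66, 0.61, -0.78, 2.32, 2.72, 0.44, 2.38]), ('lift', [0.66, 0.52, -0.78, 2.31, 2.71, 0.36, 2.35]), ('sw', [1.1, 0.79, -1.14, 2.18, 1.93, 0.19, -2.65]), ('out', [-0.63, 0.92, 1.27, 2.34, 4.34, 1.36, 0.71])]
50 [('hi', [0.55, 0.07, -0.55, 2.26, -0.65, 0.18, -0.75]), ('pre', [0.68, 0.41, -0.77, 2.34, 2.63, 0.23, 2.38]), ('in', [0.64, 0.58, -0.77, 2.28, 2.52, 0.35, 2.54]), ('lift', [0.64, 0.5, -0.77, 2.27, 2.46, 0.27, 2.57]), ('sw', [1.09, 0.78, -1.17, 2.15, 1.53, 0.25, -2.28]), ('out', [1.19, 0.72, -1.2, 2.2, 1.35, 0.21, -2.09])]
54 [('hi', [0.54, 0.08, -0.56, 2.2, -0.3, 0.27, -1.1]), ('pre', [-0.21, 0.31, 0.24, 2.35, 4.13, 0.23, 0.74]), ('in', [0.47, 0.51, -0.57, 2.25, 2.52, 0.21, 2.47]), ('lift', [-0.04, 0.38, 0.03, 2.27, 3.88, 0.18, 0.99]), ('sw', [0.51, 0.47, -0.42, 2.15, -1.32, 0.19, 0.35]), ('out', [0.68, 0.42, -0.55, 2.19, -1.09, 0.19, 0.16])]
[[0.75, 0.09, -0.45, 2.32, -0.92, 0.32, -0.22], [0.62, 0.1, -0.36, 2.25, -0.25, 0.5, -0.9], [0.46, 0.15, -0.27, 2.16, 0.06, 0.83, -1.21], [0.76, -0.03, -0.43, 2.24, -0.7, 0.49, -0.48], [0.66, -0.0, -0.38, 2.17, -0.26, 0.68, -0.91], [0.49, 0.06, -0.29, 2.08, 0.02, 1.0, -1.17]]
```

```bash
cat >> h.py <<'E'
rad=np.radians
R0=ori(rad(19.3),rad(42)); R0[:,:2]*=-1
def pz(a,i,u):
    q=YAW+a; return piv+[-154*np.cos(q),-154*np.sin(q),89+u]+(i-182)*R0[:,2]
E
python3 - <<'E'
from h import *
r.close(5)
t=solver.solve_ik(pz(0,-30,6),R0); print(np.round(t,2))
def st():
    o=r.observe(); p=o["tool_pos"]; tip=p+182*np.array(o["orientation"])[:,2]
    print(np.round(p),np.round(tip),round(o["clock"],1)); return tip
r.move_joints([1.097,0.1,0.0,2.2,0.0,.84,-.08]); st()
a=np.array([1.097,0.1,0.0,2.2,0.0,.84,-.08]); b=np.array(t); b[1]=0.15; b[3]-=0.1
for s in (.25,.5,.75,1):
    r.move_joints(list(a+s*(b-a))); tip=st()
    if tip[2]<140 or np.hypot(*tip[:2])<260: print("stop"); break
E
```

```text
[ 1.11  0.7  -1.17  2.38  2.63  0.37 -0.38]
[ 131. -392.  358.] [ 131. -392.  176.] 3.3
[ 201. -393.  361.] [ 174. -464.  196.] 4.0
[ 318. -355.  384.] [ 349. -479.  254.] 4.8
[ 435. -238.  411.] [ 554. -338.  315.] 5.7
[487. -63. 428.] [650. -75. 349.] 6.8
```

Run:
```python
from h import *
for i,u in ((-40,50),(-35,45),(-30,40),(-30,30)):
    if solver.solve_ik(pz(0,i,u),R0) is not None:
        try: r.goto(pz(0,i,u),R0); print(i,u); break
        except r.MotionError as e: print(e)
o=r.observe(); print(np.round(o["joint_pos"],2),o["clock"],np.round(o["wrist_force"],1))
for c in ("wrist","scene"):
    f=eyes.read_camera(c); d=[(x["xyz"],x["conf"]) for x in models.pinpoint("ring_mid",c)[:2]]; print(c,d)
    im=f["frame"] if c=="wrist" else cv2.resize(f["frame"][130:300,180:400],None,fx=3,fy=3)
    cv2.imwrite(f"pics/{c}2.png",im)
```

```text
-40 50
[ 1.16  0.51 -1.18  2.36  2.83  0.21 -0.68] 7.6 [ 0.9 -0.2 -0.2]
wrist []
scene [([600.7, -17.0, 91.7], 0.54)]
```

View pics/wrist2.png

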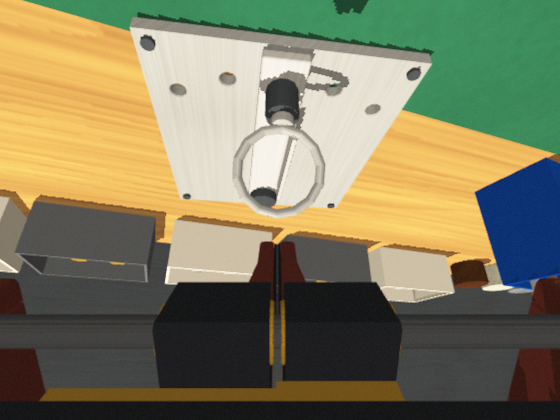

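View pics/scene2.png

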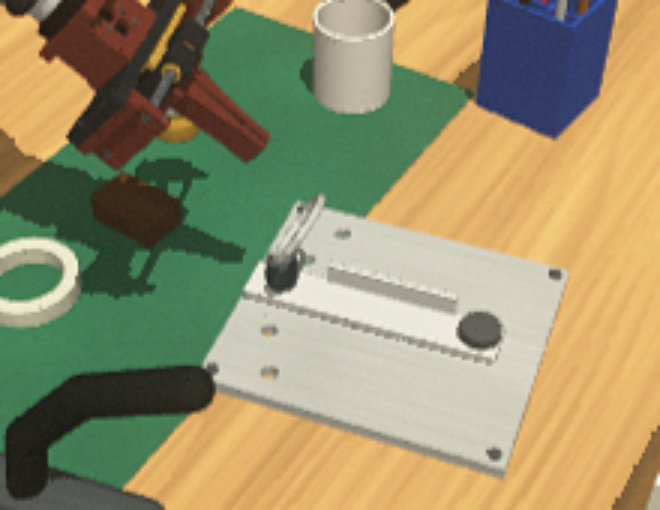

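The wrist view shows the ring centred at (278,170), in line with the closed fingertips at (277,255). In the scene crop the fingertip (255,150) is clear in front of the ring (300,220). Next I'll insert the fingertip.

Run:
```python
from h import *
r.move_straight(pz(0,-35,6),vel=60)
hit=r.move_straight(pz(0,30,6),vel=40,stop_force=3)
o=r.observe(); print(hit,np.round(o["tool_pos"]-pz(0,30,6),1),np.round(o["joint_pos"],2),o["clock"],np.round(o["wrist_force"],1))
f=eyes.read_camera("scene"); cv2.imwrite("pics/scene3.png",cv2.resize(f["frame"][160:280,220:380],None,fx=5,fy=5))
```

```text
False [-0.1 -0.1  0.1] [ 0.88  0.74 -0.97  2.31  2.82  0.43 -0.59] 10.5167 [ 0.6 -0.5 -0.1]
```

View pics/scene3.png

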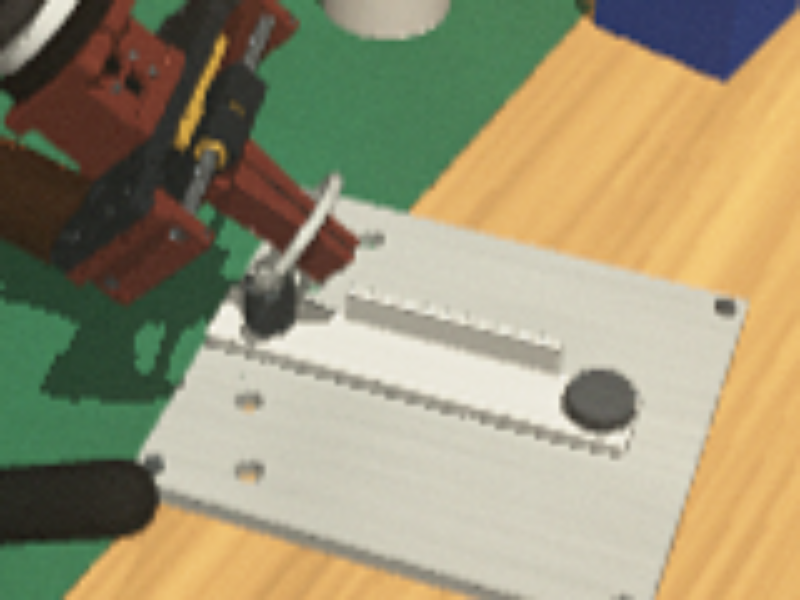

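The finger passes through the ring, with the tip at (345,255) beyond the rod at (310,235), and nothing is touching. Next I'll lift to contact, then another 13.5 mm.

Run:
```python
from h import *
hit=r.move_straight(pz(0,30,36),vel=25,stop_force=3)
o=r.observe(); p=np.array(o["tool_pos"]); print(hit,np.round(p-pz(0,30,6),1),o["clock"],np.round(o["wrist_force"],1))
if hit:
  for k in (4,8,11,13.5):
    r.move_straight(p+[0,0,k],vel=25); o=r.observe(); print(k,np.round(o["tool_pos"]-p,1),np.round(o["wrist_force"],1),round(o["clock"],1))
f=eyes.read_camera("scene"); print([(x["xyz"],x["conf"]) for x in models.pinpoint("ring_mid","scene")[:1]])
cv2.imwrite("pics/scene4.png",cv2.resize(f["frame"][160:280,220:380],None,fx=5,fy=5))
```

```text
True [-0.7  0.  14.9] 11.2667 [ 0.6 -0.4 -0.4]
4 [-0.9 -0.   3.3] [-3.1 -0.3 -5.3] 11.6
8 [-0.8  0.   7.6] [-4.  -1.4 -7. ] 11.9
11 [-0.7  0.1 10.7] [-5.4 -0.9 -7.2] 12.2
13.5 [-0.7  0.1 13.3] [-5.9  0.2 -7.4] 12.4
[([601.5, -15.6, 104.8], 0.54)]
```

View pics/scene4.png

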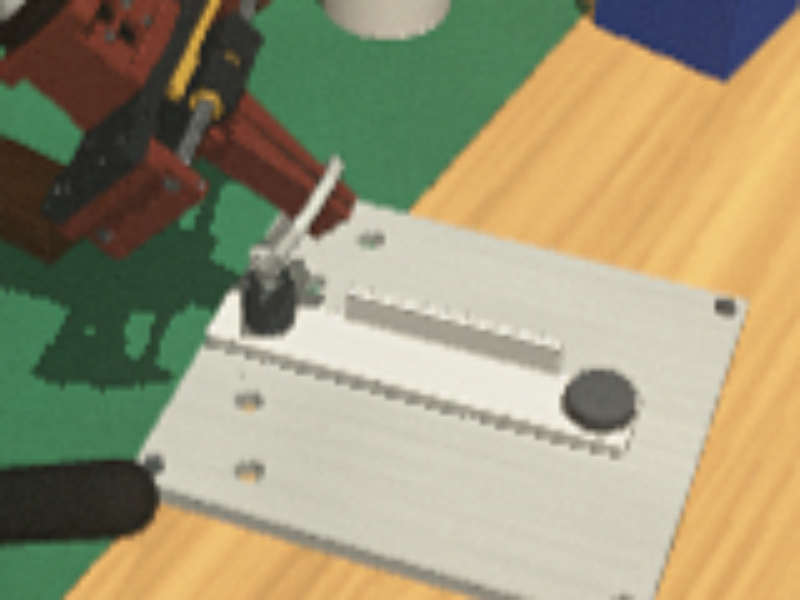

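The ring rose about 13 mm (top now at 335,160), so the pin is clear of the plate. Next I'll swing.

```bash
cat >> h.py <<'E'
def arc(a,rho=139):
    return -rho*np.array([np.cos(YAW+a)-np.cos(YAW),np.sin(YAW+a)-np.sin(YAW),0])
def armang(f,pic=None):     # arm angle from the rail top/bar seen in the top camera depth
    P,u,v=cloud(f); d=P-piv; rr=np.hypot(d[:,0],d[:,1])
    m=(P[:,2]>17)&(P[:,2]<32)&(rr<150)&(rr>35)&(P[:,0]<piv[0]); q=P[m][:,:2]
    c=q.mean(0)-piv[:2]; return np.degrees(np.arctan2(-c[1],-c[0])-YAW),m.sum()
E
python3 - <<'E'
from h import *
p=np.array(r.observe()["tool_pos"])+[0.7,0,0.2]; np.save("p0.npy",p)
print("ang0",armang(eyes.read_camera("top")))
for k in range(1,7):
    r.move_straight(p+arc(rad(2.5*k)),vel=30)
    o=r.observe(); print(k,np.round(o["wrist_force"],1),round(o["clock"],1))
    if np.linalg.norm(o["wrist_force"])>25: print("force");break
print("ang",armang(eyes.read_camera("top")))
f=eyes.read_camera("scene"); print([(x["xyz"],x["conf"]) for x in models.pinpoint("ring_mid","scene")[:1]])
cv2.imwrite("pics/scene5.png",cv2.resize(f["frame"][160:280,220:380],None,fx=5,fy=5))
E
```

```text
ang0 (np.float64(1.183604620242635), np.int64(481))
1 [-5.8 -0.8 -8. ] 12.9
2 [-6.9 -2.2 -7.1] 13.3
3 [-9.2 -1.8 -6.5] 13.6
4 [-9.2 -2.5 -6.3] 14.0
5 [-10.4  -2.3  -5.1] 14.3
6 [-10.3  -4.6  -7.7] 14.7
ang (np.float64(13.028010780445802), np.int64(490))
[([611.6, -53.7, 102.6], 0.44)]
```

View pics/scene5.png

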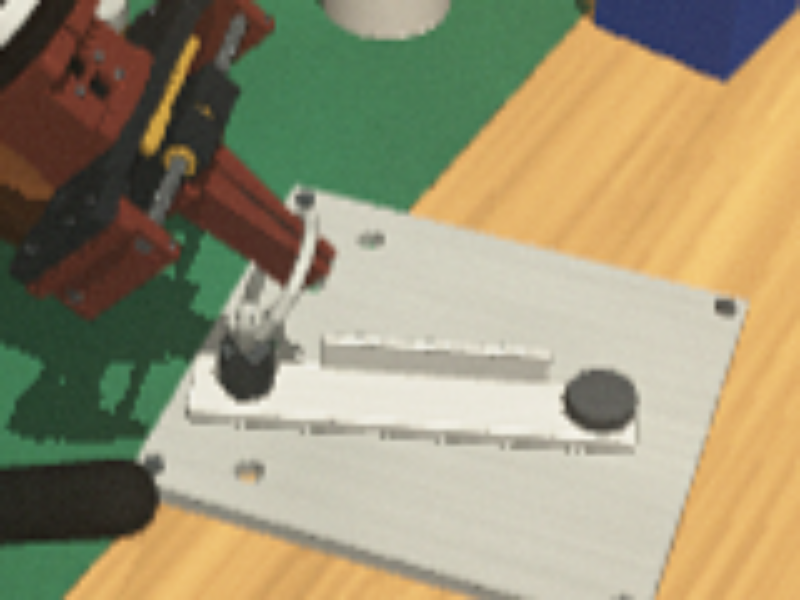

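The housing is now at (247,360), close to where the −15° hole was (248,400 at plate level), maybe slightly short. I'll measure the arm's axis better before lowering.

```bash
cat >> h.py <<'E'
def armdir(f):
    P,u,v=cloud(f); d=P-piv; rr=np.hypot(d[:,0],d[:,1])
    o=[]
    for lo,hi in ((18,30),(38,49)):
        m=(P[:,2]>lo)&(P[:,2]<hi)&(rr<140)&(rr>25)&(P[:,0]<piv[0]); q=P[m][:,:2].astype(np.float32)
        l=cv2.fitLine(q,cv2.DIST_HUBER,0,.01,.01).ravel(); o.append((round(float(np.degrees(np.arctan(l[1]/l[0]))-np.degrees(YAW)),2),int(m.sum())))
    return o
E
python3 - <<'E'
from h import *
f=eyes.read_camera("top"); print(armdir(f))
g=eyes.read_camera("scene"); print(armdir(g))
P,u,v=cloud(f); m=(P[:,2]>48)&(P[:,2]<58)&(np.hypot(P[:,0]-601,P[:,1]+62)<25); q=np.median(P[m],0); d=piv-q
print("housing",q,m.sum(),np.hypot(*d[:2]),np.degrees(np.arctan2(d[1],d[0])-YAW))
cv2.imwrite("pics/top6.png",cv2.resize(f["frame"][130:255,220:345],None,fx=4.8,fy=4.8,interpolation=cv2.INTER_CUBIC))
E
```

```text
[(11.73, 465), (15.42, 62)]
[(14.66, 644), (15.2, 100)]
housing [nan nan nan] 0 nan nan
  return _methods._mean(a, axis=axis, dtype=dtype,
  ret = um.true_divide(
```

View pics/top6.png

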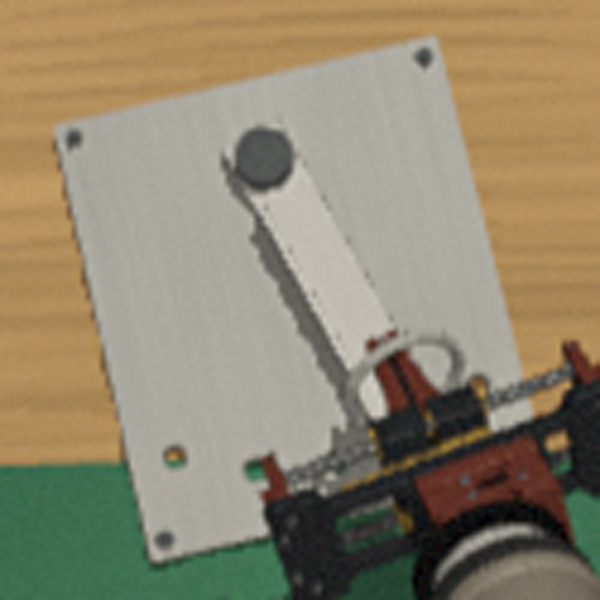

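Scene and rail fits agree on about 15°. In the top crop the ring centre is at (408,375) and the finger is inside it at (390,360). Next I'll lower gently and check.

Run:
```python
from h import *
p=np.load("p0.npy")+arc(rad(15))
for k in (3,5,7,10,14,20):
    r.move_straight(p-[0,0,k],vel=30); o=r.observe(); print(k,np.round(o["wrist_force"],1),round(o["clock"],1))
r.hold(.3)
g=eyes.read_camera("scene"); print(armdir(g),[(x["xyz"],x["conf"]) for x in models.pinpoint("ring_mid","scene")[:1]])
cv2.imwrite("pics/scene7.png",cv2.resize(g["frame"][160:280,220:380],None,fx=5,fy=5))
```

```text
3 [-10.5  -4.   -6.3] 15.2
5 [-10.3  -4.2  -7.4] 15.4
7 [-10.6  -4.1  -6.1] 15.7
10 [-6.9 -4.  -6.3] 15.9
14 [-1.5 -2.1 -5.9] 16.2
20 [-0.2  0.8  0.6] 16.6
[(15.41, 636), (15.15, 107)] [([610.5, -51.0, 94.5], 0.71)]
```

View pics/scene7.png

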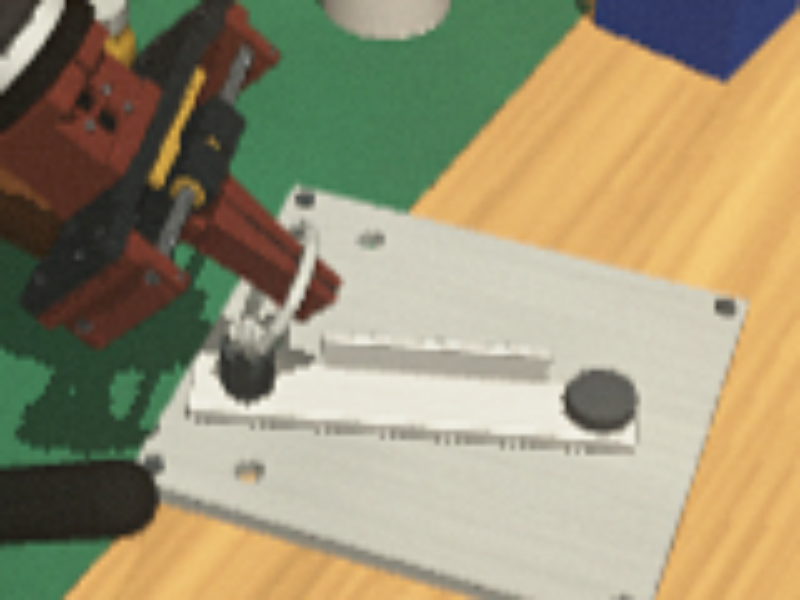

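The force stayed on the finger through about 14 mm of lowering, then vanished, so the pin followed it all the way down. The ring top dropped from about 212 to 226 px. Next I'll centre the finger, withdraw, and check the height.

Run:
```python
from h import *
a=rad(15)
print(r.move_straight(pz(a,30,7),vel=30,stop_force=3), np.round(r.observe()["wrist_force"],1))
h=r.move_straight(pz(a,-35,7),vel=50,stop_force=4); print(h,np.round(r.observe()["wrist_force"],1))
if not h:
    j=list(r.observe()["joint_pos"]); j[1]-=.4; r.move_joints(j)
    print(np.round(r.observe()["tool_pos"]))
    for c in ("scene","top"):
        g=eyes.read_camera(c); P,u,v=cloud(g); m=(P[:,2]>68)&(P[:,2]<140)&(np.hypot(P[:,0]-613,P[:,1]+55)<45); q=P[m]
        print(c,armdir(g),[(x["xyz"],x["conf"]) for x in models.pinpoint("ring_mid",c)[:1]],m.sum(),np.sort(q[:,2])[-8:].round(1))
        cv2.imwrite(f"pics/{c}8.png",cv2.resize(g["frame"][160:280,220:380],None,fx=5,fy=5))
    print(r.observe()["clock"])
```

```text
False [-0.8  0.  -0. ]
False [ 0.1  0.8 -0.3]
[ 458. -103.  359.]
scene [(15.78, 638), (14.66, 101)] [([612.2, -54.7, 93.9], 0.46)] 148 [116.8 116.8 116.9 116.9 117.  117.2 117.8 118.5]
top [(15.45, 501), (14.63, 64)] [([614.3, -50.3, 84.2], 0.71)] 157 [120.1 120.4 120.9 121.2 121.6 121.6 122.8 123.4]
19.65
```

View pics/scene8.png

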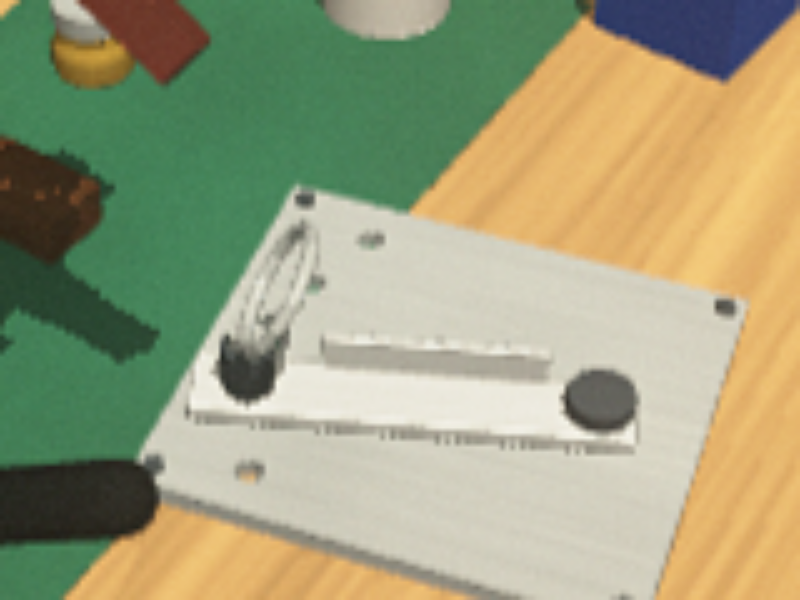

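The finger is clear of everything. The ring top (305,225) measures 117–122 mm high, against 121 when home and 131 if the pin were resting on the plate. The arm is at about 15°, so the pin is seated.

```bash
python3 -c "
from workcell import r
r.hold(.5); print(r.close_job())"
```

```text
the job is handed in; nothing more can be done
None
```

The guide arm is one hole over towards the press (−15°). The camera depth shows the pin fully home, the robot finished clear of everything, and I handed the job in at about 20 s.

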